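# Set the sliding skewer rest to its next lock hole

## Task

Make room for a longer skewer on the skewer stand: pull the black knob of the lock plunger straight up until its pin is clear of the rail, slide the sleeve away from the rail's fixed end rest to the next lock hole, and let the pin drop fully home in that hole. Finish while still gripping the knob with the pin held home; do not let go, and leave the other things on the cart where they are.

Things in the scene. Friction and masses are not known exactly. Their poses are not given: they have to be found in the camera images.
- rail: skewer stand's fixed straight square steel bar, 30 mm wide, 320 mm long. Origin on the cart top (z = 0) under its centre line; y axis along the bar, away from the fixed end rest, x across it, z up. Its flat top is 40 mm up. In the top: a travel slot from y = -58 to -14 mm, lock hole 1 centred at y = +20 mm, lock hole 2 at +60 mm, each 12 mm long along y
- end_rest (a point): fixed end rest: small V bracket at the rail's -y end (rail y = -155 mm), this point at its notch. It and the sleeve's like bracket stand out to the rail's +x side, 17 to 75 mm from the centre line, and are at most 71 mm high
- hole1 (a point): centre of lock hole 1 at the rail's top face (40 mm above the cart top): the next hole, towards +y of the rail, the one wanted
- knob: black upright cylindrical pull knob of the lock plunger, 28 mm wide, 32 mm high, above the sleeve. Origin at its centre, 96 mm above the cart top with the pin home. Under it 14 mm free height, then a 22 mm wide barrel on the sleeve. The pin, 9 mm wide with rounded tip, is on the same vertical axis, over the rail's centre line; knob, pin and sleeve travel along the rail together
- plunger (a joint): rise in m of knob and pin: 0 = pin fully home in slot or hole (tip 10 mm below the rail's top), above 0.010 = clear of the rail, 0.018 = upper stop. A spring pushes it down with 3.5 N at home, 8 N at the stop, plus about 0.8 N weight; let down on solid rail the pin rests at 0.010
- sleeve (a joint): travel in m of the aluminium sleeve (60 mm long, 46 mm wide) along the rail's +y, away from the fixed end rest. Starts between -0.028 and 0, pin down in the travel slot; lock hole 1 is at 0.040, lock hole 2 at 0.080; stops at -0.034 and 0.095. Friction about 2.5 N; the pin has 1.5 mm play either way in a hole
- board: bystander: wooden board 220 x 16 x 130 mm standing in a slot of a low steel rack; origin at the middle of its lower edge
- tub: bystander: closed white plastic tub 106 x 86 x 58 mm; origin under its centre
- bowl: bystander: glass bowl, 100 mm wide, 50 mm high; origin under its centre
- fork: bystander: black grill fork 320 mm long lying flat along its y axis, beside the rail; origin on the table near its middle
- skewer: bystander: flat steel skewer 290 mm long with a ring end, lying along its y axis beside the rail; origin on the table near its middle
- jar: bystander: glass jar, 56 mm wide, 90 mm high; origin under its centre
- cup: bystander: steel cup, 72 mm wide, 80 mm high; origin under its centre

How it is judged:
By the outcome, as a careful person would: the job done as asked, in the order asked, and still so for the second after the job is handed in, while the arm keeps its last pose, push and grip.
It also fails if it takes over 42 s, if anything falls off the work surface, if the arm or the gripper's body presses on something with over 40 N, if the wrist force passes 120 N, or if a joint passes its speed limit or range.

## Robot

A 6-joint arm with a two-finger parallel gripper is mounted at the origin on the work surface. World frame = base frame: x ahead of the robot, y to its left, z up, the work surface at z = 0. Lengths are in m, angles in rad, forces in N, time in s.
With the tool pointing down it reaches from about 0.25 to 0.775 m from the base axis. Payload 4 kg.
Tool frame: the origin (TCP) lies between the finger pads; the fingertips stand 25 mm ahead of it and the grasp point (between the pads) lies 6 mm ahead of it (robot.tip_reach is the distance from the TCP to the fingertips, in m); z points along the fingers, y is the line along which they close (so a half turn about z gives the same grasp; the last joint's range is limited). The gripper opens to 94 mm and grips with 3 to 60 N. Pads are 16 mm wide; open, the fingers measure 119 mm over their backs; the gripper's body (75 mm by 177 mm) begins 78 mm behind the grasp point.
Start: joints at [-1.434, 0.087, 1.371, -0, 1.684, -0.103], TCP at [0.131, -0.534, 0.231] pointing down, gripper open.
Joint ranges: [-3.1, 3.1], [-0.76, 2.03], [0.27, 2.55], [-1.08, 4.22], [0.17, 2.65], [-2.57, 2.57]. Speed limits (rad/s): [2.79, 2.79, 3.14, 3.14, 3.14, 3.14].

## Interface

Orientations are given as [roll, pitch, yaw] about the fixed x, y, z axes, in that order (R = Rz(yaw) Ry(pitch) Rx(roll)).
In Python, from bench import sensors, snapshot, camera_info, ticket, robot gives the robot as it stands.
- The arm moves only by the tool arm_command, never from a script. Its argument "plan" is a list of rows, each an object with "grip": the closure, from -1 (fully open) to 1 (shut); "slide": the shift along the tool's x, y, z normalised to -1 to 1, where 1 is 500 mm, a list of three; "spin": the turn about the tool's z normalised to -1 to 1, where 1 is 5 degrees. A call has 1 to 10 rows; each row shifts and turns the commanded pose from where the row before left it, along the tool's axes as they then stand; what a row does not reach is not made up. A row lasts 1/8 s, in which the tool goes at most 62.5 mm and 10.7 degrees, less where a joint would pass 70% of its speed; a pose out of reach is approached as far as the arm can. A call with a number of a shift or a turn outside -1 to 1 is refused whole. A call with a gripper value outside its range is refused whole. The fingers move at their own pace and stop on an object; the grip force is fixed at half the most. Time passes only in rows, so rows that do not move let the fingers close. It gives the time, the measured TCP pose, the force, the opening and the grip force at its end, in the units of the state.
- sensors.get_obs(): the state, without advancing time (a new reading comes with each control period).
- snapshot(name): name is "scene" or "top" or "wrist"; returns the picture (480x640x3 uint8, red, green, blue); there is no depth.
- camera_info(name): a dict with "fx", "fy", "cx", "cy" (pixels), "position" and "rotation" of the camera in the world. Camera axes: x right, y up, looking along -z (the intrinsics and any distortion apply to the point x, -y, -z); pixel columns grow to the right and rows downward; lengths in m; the calibration is good to about 2 mm. A picture is of the moment at which its call begins: read the wrist's pose just before it. camera_info takes no time and is no camera call; for the wrist camera it gives the pose at the moment of the call.
- ticket.close_job(): hands the job in; it is judged then, once.
The state is a dict: "time": time; "joint_positions": joint angles; "qvel": joint speeds; "joint_torque": joint torques, N m; "tool_pos": TCP position; "ee_rot": TCP orientation; "wrist_force": force on the tool from outside, world axes, zero at the start; "wrist_torque": the same for the moment, N m; "width": finger opening in m; "finger_force": force on a finger pad.
Only numpy, scipy, OpenCV 4.12 (cv2) and the standard library are available. Lean on these libraries where they do the work, as an engineer would, in place of code of your own. Each camera call takes 0.05 s, during which the arm holds its last target. There are 200 camera calls.

## Working session

There is one attempt and no reset: what is moved stays moved. The work goes in short steps, Python scripts to look and compute and a tool call to move; the robot and the scene stay as the last step left them, time stands still between calls to the robot, and variables do not carry over. Pictures are saved under pics/ and viewed, at most 10 in all, crops included, and the job is handed in when it is done.

Besides the shell and the picture viewer there is one more tool, called after "Request:" as name(argument=value, ...), one argument or row to a line, values as JSON. arm_command: Moves the arm, as the interface text tells. Scaled input: -1 to 1 covers 500 mm each way for a shift and 5 degrees each way for a turn. Its arguments: {"type":"object","properties":{"plan":{"type":"array","items":{"type":"object","properties":{"grip":{"type":"number"},"slide":{"type":"array","items":{"type":"number"}},"spin":{"type":"number"}}}}},"required":["plan"]}

```bash
mkdir -p pics; cat > h.py <<'E'
import numpy as np,cv2
from bench import sensors,snapshot,camera_info,ticket,robot
def save(n,f):
    im=snapshot(n); cv2.imwrite('pics/'+f,im[:,:,::-1]); return im
def px2w(ci,u,v,z):
    R=np.array(ci['rotation']);p=np.array(ci['position'])
    d=R@np.array([(u-ci['cx'])/ci['fx'],-(v-ci['cy'])/ci['fy'],-1.])
    return p+d*(z-p[2])/d[2]
E
python3 - <<'E'
from h import *
print(sensors.get_obs())
for n in('top','scene'):
    print(camera_info(n)); save(n,n+'1.png')
E
```

```text
{'time': 0.0, 'joint_positions': array([-1.43409911e+00,  8.79333326e-02,  1.37225265e+00, -1.46540438e-05,
        1.68360467e+00, -1.03057086e-01]), 'qvel': array([-0.00029129, -0.00113138, -0.00041092,  0.00121526, -0.00116617,
        0.00013799]), 'joint_torque': array([ 3.83038050e-04, -3.40171087e+01, -3.02426147e+01,  7.18881190e-02,
        3.29473964e-02, -1.71832617e-04]), 'tool_pos': array([ 0.13055038, -0.5337658 ,  0.22931679]), 'ee_rot': array([-3.13940482e+00, -2.11631126e-04,  2.39752442e-01]), 'wrist_force': array([-0.40787926,  0.61287809, -0.01876374]), 'wrist_torque': array([-0.0171487 ,  0.01828253,  0.01218308]), 'finger_force': 0.0, 'width': 0.09411299787808611}
{'fx': 498.6879868184794, 'fy': 498.6879868184794, 'cx': 321.7625276999714, 'cy': 241.46680537416952, 'position': array([ 0.50621984, -0.03553937,  1.26280067]), 'rotation': array([ 0.04615193, -0.01997318, -1.5516695 ])}
{'fx': 440.2576462038483, 'fy': 440.2576462038483, 'cx': 319.5311328792364, 'cy': 237.7922264362744, 'position': array([0.83266326, 0.37887727, 0.71700605]), 'rotation': array([0.67866593, 0.0025738 , 2.55535792])}
```

```bash
sed -i "s/R=np.array(ci\['rotation'\])/R=Rot.from_euler('xyz',ci['rotation']).as_matrix()/; 1a from scipy.spatial.transform import Rotation as Rot" h.py
```

```text
(no output)
```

View pics/top1.png

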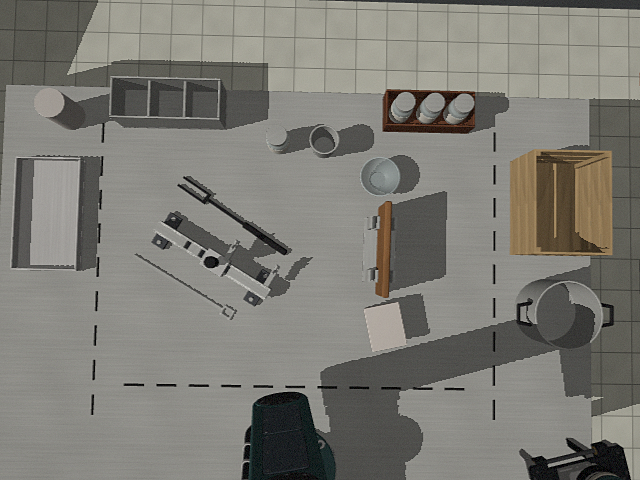

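View pics/scene1.png

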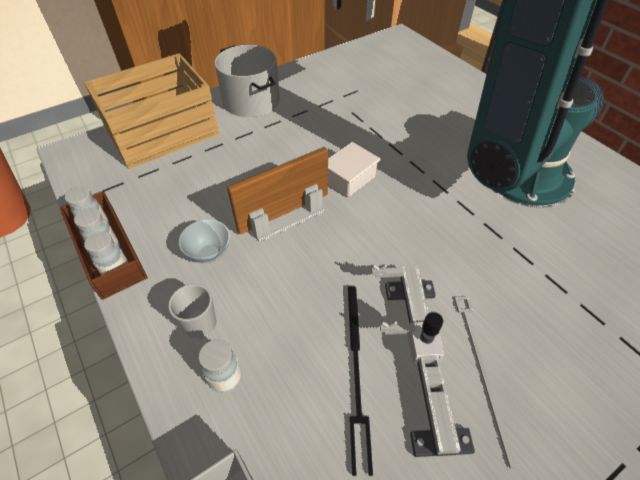

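The top view shows the knob at about (211,262). The rail runs from about (268,290), at the end rest, to (160,228), so rail +y points up-left in the image. I'll enlarge it.

```bash
python3 - <<'E'
from h import *
im=cv2.imread('pics/top1.png')[195:315,140:300]
cv2.imwrite('pics/c1.png',cv2.resize(im,None,fx=5,fy=5,interpolation=cv2.INTER_CUBIC))
E
```

```text
(no output)
```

View pics/c1.png

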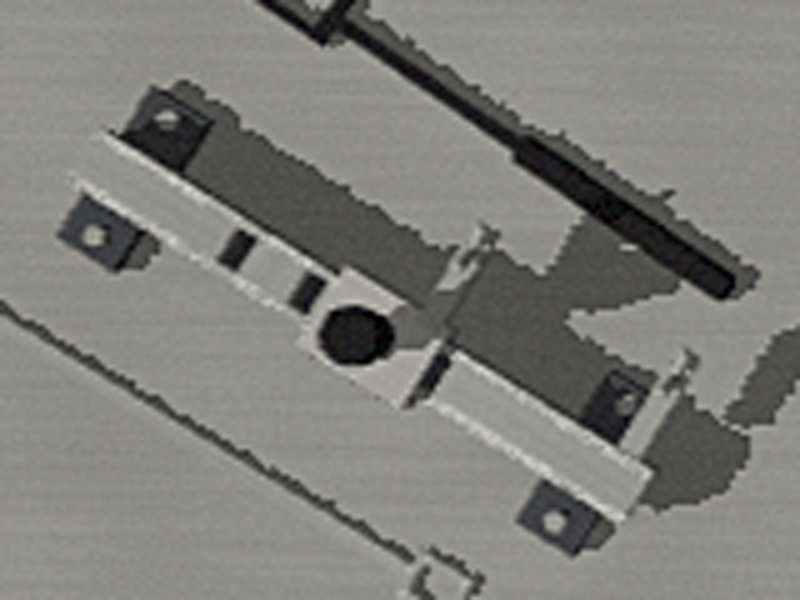

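The crop shows hole 1 at (308,293), hole 2 at (238,250) and the knob top at about (350,337). The rail top ends are at about (90,157) and (639,495).

```bash
python3 - <<'E'
from h import *
ci=camera_info('top')
f=lambda x,y,z:px2w(ci,140+x/5-.4,195+y/5-.4,z)
P={k:f(*v) for k,v in dict(h1=(308,293,.04),h2=(238,250,.04),knob=(350,337,.112),ep=(90,157,.04),em=(639,495,.04)).items()}
for k,v in P.items():print(k,v.round(4))
d=P['ep']-P['em'];print(np.linalg.norm(d));d/=np.linalg.norm(d);print(d,np.degrees(np.arctan2(d[1],d[0])))
m=(P['ep']+P['em'])/2
for k in P: print(k,(P[k]-m)@d,np.cross(d,P[k]-m)[2])
print(robot)
c=camera_info('wrist');print(c)
E
```

```text
h1 [0.5286 0.2348 0.04  ]
h2 [0.5489 0.2695 0.04  ]
knob [0.5075 0.1991 0.112 ]
ep [0.5929 0.3428 0.04  ]
em [0.4333 0.0712 0.04  ]
0.315039769613884
[0.50674537 0.86209578 0.        ] 59.55271751047557
h1 0.03181874331844834 0.0007375546789045572
h2 0.07198584367675787 0.0007776245638421303
knob -0.009689096808955553 0.0008574091922817018
ep 0.15751988480694198 0.0
em -0.15751988480694198 0.0
<Robot object at 0x7ff64658c050>
{'fx': 409.64725954262065, 'fy': 409.64725954262065, 'cx': 319.4612416326131, 'cy': 236.4462923467697, 'position': array([ 0.19678968, -0.51895925,  0.38435402]), 'rotation': array([-0.23615403,  0.00185895, -1.33061085])}
```

Request:
arm_command(
  plan=[
    {"grip": -1, "slide": [0.054, -0.0623, 0], "spin": 0},
    {"grip": -1, "slide": [0.054, -0.0623, 0], "spin": 0},
    {"grip": -1, "slide": [0.054, -0.0623, 0], "spin": 0},
    {"grip": -1, "slide": [0.054, -0.0623, 0], "spin": 0},
    {"grip": -1, "slide": [0.054, -0.0623, 0], "spin": 0},
    {"grip": -1, "slide": [0.054, -0.0623, 0], "spin": 0},
    {"grip": -1, "slide": [0.054, -0.0623, 0], "spin": 0},
    {"grip": -1, "slide": [0.054, -0.0623, 0], "spin": 0},
    {"grip": -1, "slide": [0.054, -0.0623, 0], "spin": 0},
    {"grip": -1, "slide": [0.054, -0.0623, 0], "spin": 0},
  ],
)

```text
time: 1.35
tool_pos: [0.3191, -0.1662, 0.2301]
ee_rot: [-3.141, 0.0, 0.24]
wrist_force: [0.7, -0.4, -0.0]
width: 0.0941
finger_force: 0.0
```

Request:
arm_command(
  plan=[
    {"grip": -1, "slide": [0.054, -0.0623, 0], "spin": 0},
    {"grip": -1, "slide": [0.054, -0.0623, 0], "spin": 0},
    {"grip": -1, "slide": [0.054, -0.0623, 0], "spin": 0},
    {"grip": -1, "slide": [0.054, -0.0623, 0], "spin": 0},
    {"grip": -1, "slide": [0.054, -0.0623, 0], "spin": 0},
    {"grip": -1, "slide": [0.054, -0.0623, 0], "spin": 0},
    {"grip": -1, "slide": [0.054, -0.0623, 0], "spin": 0},
    {"grip": -1, "slide": [0.054, -0.0623, 0], "spin": 0},
    {"grip": -1, "slide": [0.054, -0.0623, 0], "spin": 0},
    {"grip": -1, "slide": [0.054, -0.0623, 0], "spin": 0},
  ],
)

```text
time: 2.6
tool_pos: [0.5074, 0.2004, 0.2298]
ee_rot: [3.141, 0.001, 0.24]
wrist_force: [-0.0, -0.3, 1.4]
width: 0.0939
finger_force: 0.0
```

Request:
arm_command(
  plan=[
    {"grip": -1, "slide": [0, 0, 0], "spin": -1},
    {"grip": -1, "slide": [0, 0, 0], "spin": -1},
    {"grip": -1, "slide": [0, 0, 0], "spin": -1},
    {"grip": -1, "slide": [0, 0, 0], "spin": -1},
    {"grip": -1, "slide": [0, 0, 0], "spin": -1},
    {"grip": -1, "slide": [0, 0, 0], "spin": -1},
    {"grip": -1, "slide": [0, 0, 0], "spin": -1},
    {"grip": -1, "slide": [0, 0, 0], "spin": -1},
    {"grip": -1, "slide": [0, 0, 0], "spin": -1},
    {"grip": -1, "slide": [0, 0, 0], "spin": -1},
  ],
)

```text
time: 3.85
tool_pos: [0.5069, 0.1991, 0.2297]
ee_rot: [-3.141, 0.001, 1.115]
wrist_force: [-0.4, 0.3, 0.1]
width: 0.0939
finger_force: 0.0
```

Request:
arm_command(
  plan=[
    {"grip": -1, "slide": [0, 0, 0], "spin": -1},
    {"grip": -1, "slide": [0, 0, 0], "spin": -1},
    {"grip": -1, "slide": [0, 0, 0], "spin": -1},
    {"grip": -1, "slide": [0, 0, 0], "spin": -1},
    {"grip": -1, "slide": [0, 0, 0], "spin": -1},
    {"grip": -1, "slide": [0, 0, 0], "spin": -1},
    {"grip": -1, "slide": [0, 0, 0], "spin": -1},
    {"grip": -1, "slide": [0, 0, 0], "spin": -1},
    {"grip": -1, "slide": [0, 0, 0], "spin": -1},
    {"grip": -1, "slide": [0, 0, 0], "spin": -1},
  ],
)

```text
time: 5.1
tool_pos: [0.5069, 0.199, 0.2297]
ee_rot: [-3.14, -0.0, 1.988]
wrist_force: [1.1, 1.0, -0.2]
width: 0.0942
finger_force: 0.0
```

Request:
arm_command(
  plan=[
    {"grip": -1, "slide": [0, 0, 0], "spin": -1},
    {"grip": -1, "slide": [0, 0, 0], "spin": -1},
    {"grip": -1, "slide": [0, 0, 0], "spin": -1},
    {"grip": -1, "slide": [0, 0, 0], "spin": -1},
    {"grip": -1, "slide": [0, 0, 0], "spin": -1},
    {"grip": -1, "slide": [0, 0, 0], "spin": -1},
    {"grip": -1, "slide": [0, 0, 0], "spin": -1},
    {"grip": -1, "slide": [0, 0, 0], "spin": -0.2},
    {"grip": -1, "slide": [0, 0, 0], "spin": 0},
  ],
)

```text
time: 6.22
tool_pos: [0.5071, 0.1991, 0.2301]
ee_rot: [-3.141, -0.0, 2.612]
wrist_force: [-0.4, -0.5, 0.9]
width: 0.0942
finger_force: 0.0
```

```bash
python3 - <<'E'
from h import *
o=sensors.get_obs();print(o['time'],o['tool_pos'],np.degrees(o['ee_rot']),o['joint_positions'],o['wrist_force'])
c=camera_info('wrist');print(c)
save('wrist','w1.png')
E
```

```text
6.225 [0.50705702 0.19911703 0.23008971] [-1.79967918e+02 -2.30972703e-02  1.49684749e+02] [ 2.70162761e-01  7.61040823e-02  1.38341542e+00 -1.02069724e-04
  1.68275561e+00 -7.71544103e-01] [-0.41475573 -0.48236993  0.93547237]
{'fx': 409.64725954262065, 'fy': 409.64725954262065, 'cx': 319.4612416326131, 'cy': 236.4462923467697, 'position': array([0.44923451, 0.23240382, 0.38503461]), 'rotation': array([-2.36663849e-01,  3.47760814e-04,  1.04204329e+00])}
```

View pics/w1.png

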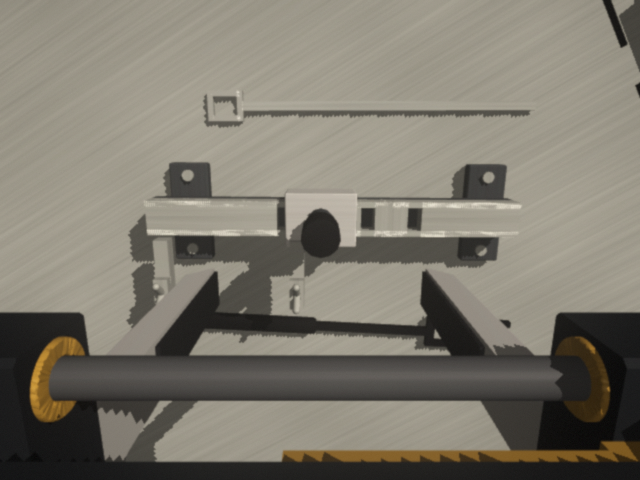

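The wrist view shows the knob top at about (320.5,237), hole 1 at about (368,218) and hole 2 at about (414.5,219). The rail's top centre ends are at (146,218) and (520,219).

```bash
python3 - <<'E'
from h import *
ci=camera_info('wrist')
P={k:px2w(ci,*v) for k,v in dict(h1=(368,218,.04),h2=(414.5,219,.04),knob=(320.5,237,.112),ep=(520,219,.04),em=(146,218,.04)).items()}
for k,v in P.items():print(k,v.round(4))
d=P['ep']-P['em'];print(np.linalg.norm(d));d/=np.linalg.norm(d);print(d,np.degrees(np.arctan2(d[1],d[0])))
t=np.array([.507,.1991,.04])
for k in P: print(k,(P[k]-t)@d,np.cross(d,P[k]-t)[2])
E
```

```text
h1 [0.5281 0.2345 0.04  ]
h2 [0.5489 0.2685 0.04  ]
knob [0.5068 0.1995 0.112 ]
ep [0.5946 0.3466 0.04  ]
em [0.4321 0.0701 0.04  ]
0.32074673121556796
[0.50670822 0.86211761 0.        ] 59.55518632304342
h1 0.04116455663448163 -0.0002348293285822367
h2 0.0810780966424719 -0.0009991562784924593
knob 0.00027725282052675914 0.0003691305588287979
ep 0.17156688266483452 -0.0007528448454460768
em -0.14917984855073338 -0.0007528448454460629
```

Request:
arm_command(
  plan=[
    {"grip": -1, "slide": [0, 0, 0.05], "spin": 0},
    {"grip": -1, "slide": [0, 0, 0.05], "spin": 0},
    {"grip": -1, "slide": [0, 0, 0.05], "spin": 0},
    {"grip": -1, "slide": [0, 0, 0.05], "spin": 0},
    {"grip": -1, "slide": [0, 0, 0.03], "spin": 0},
    {"grip": -1, "slide": [0, 0, 0.022], "spin": 0},
    {"grip": -1, "slide": [0, 0, 0], "spin": 0},
  ],
)

```text
time: 7.15
tool_pos: [0.507, 0.1991, 0.1039]
ee_rot: [-3.141, -0.001, 2.613]
wrist_force: [-0.4, -0.5, -0.1]
width: 0.0942
finger_force: 0.0
```

Request:
arm_command(
  plan=[
    {"grip": 1, "slide": [0, 0, 0], "spin": 0},
    {"grip": 1, "slide": [0, 0, 0], "spin": 0},
    {"grip": 1, "slide": [0, 0, 0], "spin": 0},
    {"grip": 1, "slide": [0, 0, 0], "spin": 0},
    {"grip": 1, "slide": [0, 0, 0], "spin": 0},
    {"grip": 1, "slide": [0, 0, 0], "spin": 0},
    {"grip": 1, "slide": [0, 0, 0], "spin": 0},
  ],
)

```text
time: 8.02
tool_pos: [0.5073, 0.1993, 0.1045]
ee_rot: [3.141, 0.0, 2.613]
wrist_force: [0.4, 0.7, -0.8]
width: 0.0274
finger_force: 27.2
```

Request:
arm_command(
  plan=[
    {"grip": 1, "slide": [0, 0, 0], "spin": 0},
    {"grip": 1, "slide": [0, 0, -0.01], "spin": 0},
    {"grip": 1, "slide": [0, 0, -0.01], "spin": 0},
    {"grip": 1, "slide": [0, 0, -0.008], "spin": 0},
    {"grip": 1, "slide": [0, 0, 0], "spin": 0},
    {"grip": 1, "slide": [0, 0, 0], "spin": 0},
  ],
)

```text
time: 8.78
tool_pos: [0.5071, 0.1991, 0.1179]
ee_rot: [-3.141, -0.0, 2.613]
wrist_force: [2.8, 0.7, -7.1]
width: 0.0277
finger_force: 30.0
```

```bash
python3 - <<'E'
from h import *
o=sensors.get_obs();print(o['time'],o['tool_pos'],o['wrist_force'],o['width'],o['finger_force'])
im=save('wrist','w2.png');save('scene','s2.png')
a=cv2.imread('pics/w2.png')[150:400,160:480];b=cv2.imread('pics/s2.png')[250:400,360:500]
cv2.imwrite('pics/c2.png',np.hstack([cv2.resize(a,(480,375)),cv2.resize(b,(320,375))]))
E
```

```text
8.775 [0.50706312 0.19909235 0.1179454 ] [ 2.77842072  0.677099   -7.12277798] 0.027657246349207777 29.99838888645172
```

View pics/c2.png

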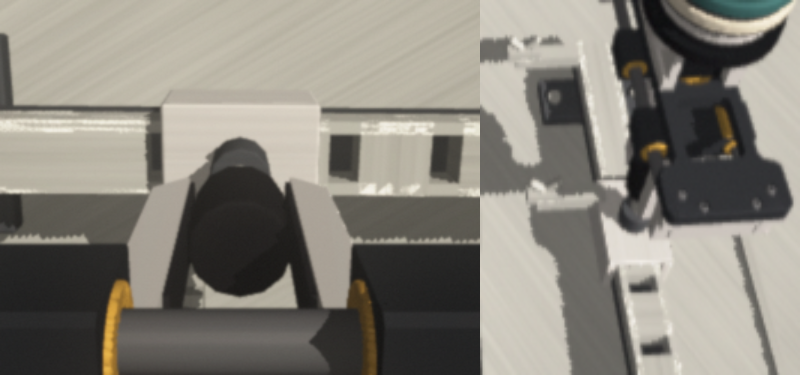

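Gripped and lifted. The wrist force of about -7 N is close to the 7.8 N spring and weight load expected at 14 mm of rise. I'll lift 1 mm more and slide about 41 mm.

Request:
arm_command(
  plan=[
    {"grip": 1, "slide": [0, 0, -0.002], "spin": 0},
    {"grip": 1, "slide": [0, 0.012, 0], "spin": 0},
    {"grip": 1, "slide": [0, 0.015, 0], "spin": 0},
    {"grip": 1, "slide": [0, 0.015, 0], "spin": 0},
    {"grip": 1, "slide": [0, 0.015, 0], "spin": 0},
    {"grip": 1, "slide": [0, 0.015, 0], "spin": 0},
    {"grip": 1, "slide": [0, 0.01, 0], "spin": 0},
    {"grip": 1, "slide": [0, 0, 0], "spin": 0},
    {"grip": 1, "slide": [0, 0, 0], "spin": 0},
  ],
)

```text
time: 10.0
tool_pos: [0.5284, 0.2353, 0.1198]
ee_rot: [3.139, 0.001, 2.614]
wrist_force: [3.1, -0.5, -8.0]
width: 0.0276
finger_force: 30.0
```

```bash
python3 - <<'E'
from h import *
o=sensors.get_obs();p=o['tool_pos'];print(o['time'],p,o['wrist_force'],o['width'],o['finger_force'])
d=np.array([.5067,.8621,0]);print((p-[.5071,.1991,0])@d,np.cross(d,p-[.5071,.1991,p[2]])[2])
im=save('wrist','w3.png')
a=im[150:400,160:480,::-1]
cv2.imwrite('pics/c3.png',cv2.resize(a,(768,600)))
E
```

```text
10.0 [0.52844131 0.23526076 0.11980387] [ 3.05909414 -0.4526708  -8.04879419] 0.027648423628025418 29.998372793197632
0.041987832561317016 -7.568136846314646e-05
```

View pics/c3.png

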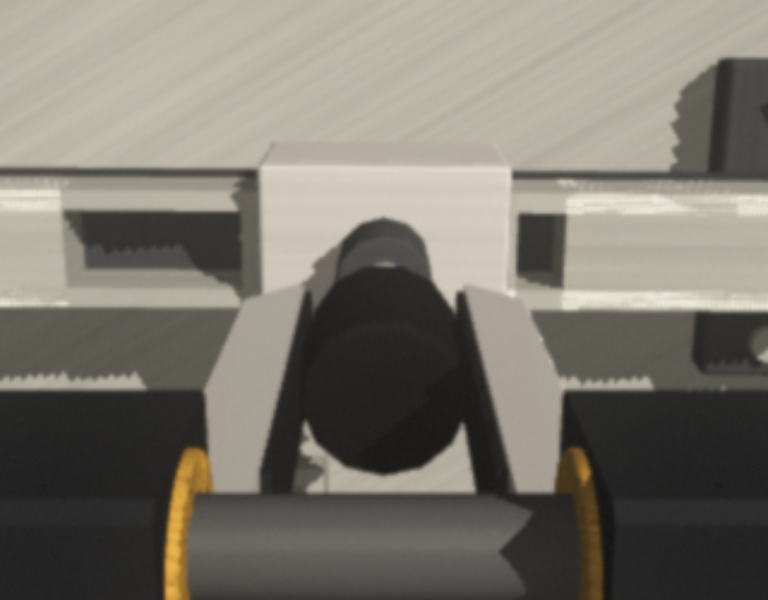

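The sleeve moved with the knob by about 42 mm, and the travel slot now shows to its left. I'll lower the pin gently and watch the force.

Request:
arm_command(
  plan=[
    {"grip": 1, "slide": [0, -0.001, 0], "spin": 0},
    {"grip": 1, "slide": [0, 0, 0.007], "spin": 0},
    {"grip": 1, "slide": [0, 0, 0.005], "spin": 0},
    {"grip": 1, "slide": [0, 0, 0.004], "spin": 0},
    {"grip": 1, "slide": [0, 0, 0], "spin": 0},
    {"grip": 1, "slide": [0, 0, 0], "spin": 0},
  ],
)

```text
time: 10.8
tool_pos: [0.5279, 0.2342, 0.1118]
ee_rot: [3.141, 0.001, 2.613]
wrist_force: [4.2, 0.9, -6.5]
width: 0.0272
finger_force: 30.0
```

The spring load is still downward below 10 mm of rise, so the pin is entering the hole. I'll lower it home.

Request:
arm_command(
  plan=[
    {"grip": 1, "slide": [0, 0, 0.004], "spin": 0},
    {"grip": 1, "slide": [0, 0, 0.004], "spin": 0},
    {"grip": 1, "slide": [0, 0, 0.004], "spin": 0},
    {"grip": 1, "slide": [0, 0, 0.002], "spin": 0},
    {"grip": 1, "slide": [0, 0, 0], "spin": 0},
    {"grip": 1, "slide": [0, 0, 0], "spin": 0},
  ],
)

```text
time: 11.55
tool_pos: [0.5278, 0.2341, 0.1046]
ee_rot: [3.141, 0.0, 2.613]
wrist_force: [4.0, 1.3, -4.2]
width: 0.0275
finger_force: 30.0
```

Request:
arm_command(
  plan=[
    {"grip": 1, "slide": [0, 0, 0.0015], "spin": 0},
    {"grip": 1, "slide": [0, 0, 0.0015], "spin": 0},
    {"grip": 1, "slide": [0, 0, 0], "spin": 0},
    {"grip": 1, "slide": [0, 0, 0], "spin": 0},
  ],
)

```text
time: 12.05
tool_pos: [0.5279, 0.2341, 0.1043]
ee_rot: [3.141, 0.001, 2.613]
wrist_force: [0.6, -0.9, 7.0]
width: 0.0273
finger_force: 30.0
```

```bash
python3 -c "
from h import *
o=sensors.get_obs();print(o['tool_pos'],o['wrist_force'],o['width'])
print(ticket.close_job())"
```

```text
[0.52788119 0.23414313 0.10434769] [ 0.55646667 -0.89917149  6.96012397] 0.02734109373919797
the job is handed in; nothing more can be done
None
```

The sleeve is moved about 41 mm to lock hole 1 and the pin is fully home: the knob is back at its starting height, pressed down with about 7 N. The gripper still holds the knob, and the job was handed in at about 12 s, with no verdict returned.

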